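# Plug in a relay, click it home and tug-test it

## Robot

A 6-joint arm with a two-finger parallel gripper is mounted at the origin on a cart in front of the work surface, level with it; the furniture and walls round the work are solid. World frame = base frame: x ahead of the robot, y to its left, z up, the work surface at z = 0. Lengths are in m, angles in rad, forces in N, time in s.
With the tool pointing down it reaches from about 0.275 to 0.875 m from the base axis. Payload 12.5 kg.
Tool frame: the origin (TCP) lies at the very end of the fingers, on their centre line; the grasp point (between the pads) lies 19 mm behind it; z points along the fingers, y is the line along which they close (so a half turn about z gives the same grasp; the last joint's range is limited). The gripper opens to 85 mm and grips with 20 to 120 N. Pads are 22 mm wide; open, the fingers measure 114 mm over their backs; the gripper's body (76 mm by 85 mm) begins 54 mm behind the grasp point. The pads swing forward as they close: fully open they stand 13 mm farther back than shut.
Start: joints at [-1.349, 0.351, 1.652, -0, 1.139, -0.085], TCP at [0.166, -0.524, 0.231] pointing down, gripper open.
Joint ranges: [-2.75, 2.75], [-0.79, 2.1], [0.01, 2.65], [-1.57, 4.71], [0.07, 3.14], [-2.87, 2.87]. Speed limits (rad/s): [2.22, 2.22, 2.79, 3.14, 3.14, 3.14].

## Interface

Orientations are given as a 3x3 rotation matrix whose columns are the frame's x, y, z axes.
In Python, from bench import manip gives the robot as it stands. Calls block until the motion is done:
- manip.move_ptp(position, orientation): joint-space move of the TCP to a pose.
- manip.move_l(position, attitude=None, max_speed=0.15): straight line of the TCP; attitude=None keeps the orientation; max_speed is the mean speed in m/s.
- manip.move_j(angles): joint-space move.
- manip.set_gripper(opening, effort=None): opening from 0.0 (shut) to 1.0 (fully open); effort is the grip in N (None keeps the last); returns when the fingers have stopped.
- manip.dwell(seconds).
- manip.inverse_kinematics(position, orientation): joint angles nearest the present ones, or None.
- manip.grab_frame(name): name is "scene" or "top" or "wrist"; returns (picture, depth): 420x560x3 uint8, red, green, blue; 420x560 float32, m along the optical axis (not along the pixel's ray), 0 where there is no reading.
- manip.get_calibration(name): a dict with "camera_matrix" (3x3 intrinsics, pixels), "k1" (the pictures are not rectified: a ray, as slopes to the right and down, at radius r is drawn at 1 + k1 r^2 times it, then the intrinsics apply), "R" (3x3) and "t" (3): a world point X has camera coordinates R X + t. Camera axes: x right, y down, z forward; pixel columns grow to the right and rows downward; lengths in m; the calibration is good to about 2 mm. A picture is of the moment at which its call begins: read the wrist's pose just before it. get_calibration takes no time and is no camera call; for the wrist camera it gives the pose at the moment of the call.
A pose or a line that the arm cannot do raises manip.Unreachable and nothing moves.
- manip.sign_off(): hands the job in; it is judged then, once.
Trained networks look in the newest picture that a camera, given by its name, has taken for a name from the list of things; names that differ only in an ending like _2 or _b are one class to them, and where a whole thing is asked for, a point or a joint stands for the part that bears it (a point fixed in the world has none). Each returns a list of dicts, best first, with "confidence" (0 to 1); they miss things now and then, are a little off and sometimes report something else, mostly with a low value. They report only what shows in the picture. A call takes as long as a camera call.
- manip.look_for(camera, name): "at" ([x, y, z] in m, in world coordinates, good to about 4 mm: the middle of the surface that is visible of it).
Readings, each from a call of its own:
- manip.current_time(): time.
- manip.current_qpos(): joint angles.
- manip.current_joint_vel(): joint speeds.
- manip.current_joint_torque(): joint torques, N m.
- manip.current_ee_pos(): TCP position.
- manip.current_tcp_rot(): TCP orientation.
- manip.current_force(): force on the tool from outside, world axes, zero at the start.
- manip.current_ft_torque(): the same for the moment, N m.
- manip.current_grip_width(): opening from 0.0 (shut) to 1.0 (fully open).
- manip.current_grip_force(): force on a finger pad.
Only numpy, scipy, OpenCV 4.12 (cv2) and the standard library are available. Lean on these libraries where they do the work, as an engineer would, in place of code of your own. Each camera call takes 0.05 s, during which the arm holds its last target. There are 200 camera calls.

## Task

Plug the loose relay into the empty base on the rail and press it fully home, with no more than 45 N, until both snap latches have closed over its flange. Then prove that it is retained: tug it straight up with about 12 N (at least 9, never more than 17) and keep that pull on for a full second. Let go with the relay still latched home, and leave the neighbouring relays and everything else on the bench as they are.

Things in the scene. Friction and masses are not known exactly. Their poses are not given: they have to be found in the camera images.
- relay: The loose relay, upright on its blades, about 60 g. Origin midway between the blade tips, z up, x along its longer side. Two rows of brass blades, z 0 to 11 mm, each row 21 (x) x 2.4 (y) mm, at y = +6 and -6 mm; black flange 34 (x) x 30 (y) mm, z 11 to 16 mm; white cover 28 (x) x 22 (y) mm, z 16 to 61 mm, the place to grip. Symmetrical: fits either way round.
- relay_flange (a point): Centre of the underside of the relay's flange, 11 mm above the relay's origin, axes as the relay's. It lies on open_seat when the relay is fully home.
- base_open: The empty relay base, grey, 76 (x) x 38 (y) mm, fixed on the rail. Origin at the centre of its underside, z up. Terminal steps up to 24 mm high at both x ends; the middle is a tower 40 (x) x 30 (y) mm, 30 mm high, with two slots for the blade rows in its top, 22.6 (x) x 4 (y) mm with 1.5 mm chamfers, 14 mm deep, at y = +6 and -6 mm; a snap latch on each y side.
- open_seat (a point): Centre of the tower's top (30 mm over the base's origin), on which the flange rests when home; axes as the base's. The relay's x goes along this x, either way. A latched relay can rise freely by 0.6 to 3.2 mm, differing from base to base; beyond that the latches are stiff: a fraction of a millimetre more makes several newtons. A relay that has not clicked slides out under a few newtons.
- latch_left (a joint): Sprung black snap arm, 12 mm wide, on the base's +y side, in rad: 0 closed, grows outwards. Its tooth hangs 5.6 to 8.2 mm over the seat, tip 12.5 mm from the centre; a steep ramp over it widens up to 10 mm higher. The flange going down spreads both arms to about 0.09 rad (about 6 to 15 N in all); they snap to under 0.03 just before it is home.
- latch_right (a joint): The same snap arm on the base's -y side, mirrored.
- panel: Grey back plate fixed on the bench, 130 (x) x 250 (y) x 4 mm, with a steel rail along its y axis that carries three relay bases 60 mm apart, one of them empty. Origin at the centre of its underside.
- base_full_1: A base like the empty one with a relay latched in it, one solid fixed piece with its top 80 mm above its origin; origin at the centre of its underside. Leave it alone.
- base_full_2: A second such filled base. Leave it alone.
- terminal_driver: Loose slim screwdriver, 136 mm long (y) and 16 mm thick, lying in front of the back plate. Leave it alone. Origin at the centre of its underside.
- tweezers: Loose black tweezers, 133 mm long (y), 10 mm high. Leave alone. Origin at the centre of its underside.
- flux_syringe: Loose flux syringe, 110 mm long (y), 17 mm thick. Leave alone. Origin at the centre of its underside.
- fan: Loose small square fan, 40 x 40 x 10 mm. Leave alone. Origin at the centre of its underside.

How it is judged:
On the way, in this order (a step that is already met when the one before it is completed fails the run):
1. the relay is plugged in fully home and both latches have closed over its flange (z of relay_flange in the frame of open_seat between -0.003 and 0.0015 m and horizontal distance between relay_flange and open_seat below 0.003 m and value of joint each of latch_left, latch_right below 0.03 rad), for 0.2 s.
2. the latched relay is tugged upward against its latches with 9 to 17 N for a second (0.8 s counts) (z of relay_flange in the frame of open_seat between 0.0004 and 0.0045 m and z of relay_flange in the frame of open_seat above -0.003 m and horizontal distance between relay_flange and open_seat below 0.003 m and value of joint each of latch_left, latch_right below 0.03 rad and contact force between relay and base_open between 9 and 17 N), for 0.8 s.
At the end, for the whole second after the job is handed in: The relay sits in the empty base, flange within 4.5 mm of its seat (its free play) and 3 mm of its centre, upright within 0.06 rad, at rest and released, both latches closed (under 0.03 rad), after the tug; every loose bystander within 30 mm of where it lay (z of relay_flange in the frame of open_seat between -0.003 and 0.0045 m and horizontal distance between relay_flange and open_seat below 0.003 m and value of joint each of latch_left, latch_right below 0.03 rad and angle between relay's own z axis and vertical below 0.06 rad and linear speed of relay below 0.02 m/s and distance of each of terminal_driver, tweezers, flux_syringe, fan from where it was at the start of the episode below 0.03 m); the robot touches nothing.
It fails at once if the tug on the latched relay goes over 17 N (z of relay_flange in the frame of open_seat between 0.0004 and 0.0045 m and z of relay_flange in the frame of open_seat above -0.003 m and horizontal distance between relay_flange and open_seat below 0.003 m and value of joint each of latch_left, latch_right below 0.03 rad and contact force between relay and base_open above 17 N).
It fails at once if the relay is pressed on the base with more than 45 N (contact force between relay and base_open above 45 N).
It fails at once if a neighbouring base or its relay is struck with more than 10 N (contact force between any of the arm, the fingers, relay and base_full_1 above 10 N or contact force between any of the arm, the fingers, relay and base_full_2 above 10 N).
It fails at once if a loose bystander is pushed more than 30 mm away (distance of any of terminal_driver, tweezers, flux_syringe, fan from where it was at the start of the episode above 0.03 m).
It also fails if it takes over 58 s, if anything falls off the work surface, if the arm or the gripper's body presses on something with over 40 N, if the wrist force passes 120 N, or if a joint passes its speed limit or range.

## Working session

There is one attempt and no reset: what is moved stays moved. The work goes in short steps, each a Python script; the robot and the scene stay as the last script left them, time stands still between calls to the robot, and variables do not carry over. Pictures are saved under pics/ and viewed, at most 10 in all, crops included, and the job is handed in when it is done.

```bash
mkdir -p pics; ls; python3 - <<'E'
from bench import manip
import cv2,numpy as np
print(manip.current_time(),manip.current_force(),manip.current_ft_torque())
ims=[]
for c in("scene","top"):
    p,d=manip.grab_frame(c);np.savez(f'pics/{c}0.npz',p=p,d=d,**{k:np.array(v) for k,v in manip.get_calibration(c).items()})
    cv2.imwrite(f'pics/{c}0.png',p[:,:,::-1])
    for n in("relay","base_open","base_full_1","panel","terminal_driver","tweezers","flux_syringe","fan"):
        print(c,n,[(np.round(r["at"],3).tolist(),round(r["confidence"],2)) for r in manip.look_for(c,n)][:4])
print(manip.current_time())
E
```

```text
pics
0.0 [0.16105548 1.01513995 0.63639973] [ 0.00579568 -0.04429439  0.06089262]
scene relay [([0.443, 0.167, 0.036], 0.61), ([0.535, -0.167, 0.038], 0.21)]
scene base_open []
scene base_full_1 [([0.539, -0.23, 0.039], 0.63), ([0.53, -0.167, 0.033], 0.61)]
scene panel [([0.504, -0.16, -0.0], 0.78)]
scene terminal_driver [([0.435, -0.228, 0.007], 0.6)]
scene tweezers []
scene flux_syringe [([0.421, 0.31, 0.016], 0.62), ([0.507, -0.159, 0.004], 0.43)]
scene fan [([0.426, 0.374, 0.007], 0.73), ([0.55, -0.284, 0.029], 0.58)]
top relay [([0.453, 0.151, 0.058], 0.49)]
top base_open [([0.557, -0.298, 0.03], 0.75)]
top base_full_1 [([0.545, -0.234, 0.03], 0.96), ([0.543, -0.172, 0.032], 0.72)]
top panel [([0.547, -0.229, 0.004], 0.84)]
top terminal_driver [([0.448, 0.15, 0.064], 0.15)]
top tweezers []
top flux_syringe [([0.426, 0.306, 0.018], 0.65)]
top fan [([0.541, -0.174, 0.032], 0.72)]
0.9
```

View pics/top0.png

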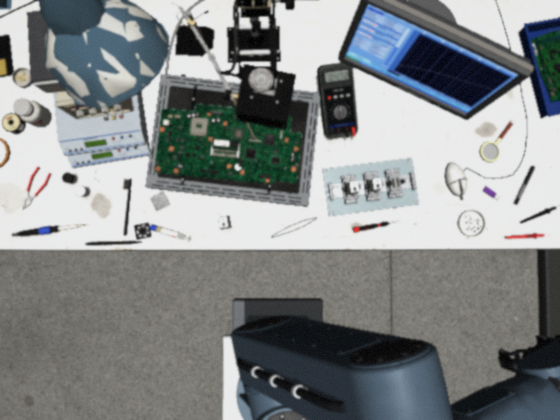

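View pics/scene0.png

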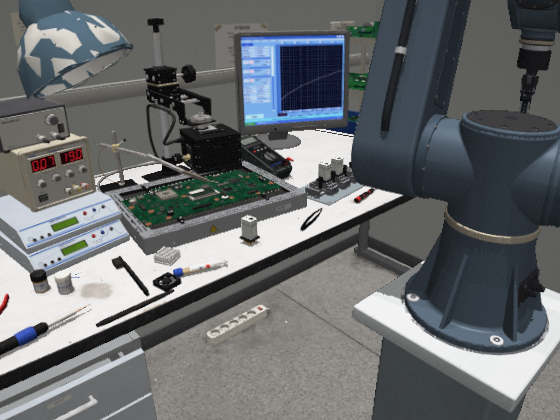

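```bash
cat > h.py <<'E'
from bench import manip
import cv2,numpy as np
def down(yaw):  # tool y axis at world angle yaw, z down
    y=np.array([np.cos(yaw),np.sin(yaw),0]);z=np.array([0,0,-1.]);return np.column_stack([np.cross(y,z),y,z])
def near(yaw):  # half-turn choice with the smaller last joint travel
    return yaw
def snap(tag):
    c={k:np.array(v) for k,v in manip.get_calibration("wrist").items()}
    p,d=manip.grab_frame("wrist");np.savez(f'pics/{tag}.npz',p=p,d=d,**c);cv2.imwrite(f'pics/{tag}.png',p[:,:,::-1]);return p,d,c
def cloud(d,c):
    K=c['camera_matrix'];v,u=np.indices(d.shape)
    q=np.stack([u,v],-1).reshape(-1,1,2).astype(np.float64)
    s=cv2.undistortPoints(q,K,np.array([float(c['k1']),0,0,0])).reshape(*d.shape,2)
    X=np.dstack([s*d[...,None],d]);W=(X-c['t'])@c['R'];W[d<=0]=np.nan;return W
def force(n=10,dt=.01):
    f=[]
    for _ in range(n): f.append(manip.current_force());manip.dwell(dt)
    return np.mean(f,0)
E
python3 - <<'E'
from h import *
c=manip.get_calibration("wrist");R=np.array(c["R"]);t=np.array(c["t"]);T=manip.current_tcp_rot();P=manip.current_ee_pos()
print("cam in tcp",np.array(T).T@(-R.T@t-P));print("cam axes in tcp\n",(R@T).T.round(3));print("tcp y",np.array(T)[:,1],c["camera_matrix"],c["k1"])
for y in (0,np.pi):
  for p in([.55,-.298,.25],[.45,.153,.25]):
    q=manip.inverse_kinematics(p,down(y+.1));print(y,p,None if q is None else np.round(q,2))
E
```

```text
cam in tcp [ 0.08137853  0.00020792 -0.14216794]
cam axes in tcp
 [[ 0.    -0.947 -0.32 ]
 [ 1.     0.    -0.001]
 [ 0.001 -0.32   0.947]]
tcp y [ 3.02017714e-01 -9.53302313e-01 -5.04596119e-06] [[291.97576856   0.         283.12403865]
 [  0.         291.97576856 211.9284609 ]
 [  0.           0.           1.        ]] 0.016875592117795064
0 [0.55, -0.298, 0.25] [-0.57  0.47  1.42 -0.    1.25 -0.67]
0 [0.45, 0.153, 0.25] [ 0.23  0.19  1.81 -0.    1.13  0.13]
3.141592653589793 [0.55, -0.298, 0.25] [-0.57  0.47  1.42 -0.    1.25  2.47]
3.141592653589793 [0.45, 0.153, 0.25] None
```

```bash
python3 - <<'E'
from h import *
manip.move_ptp([.55,-.298,.19],down(.1));manip.dwell(.2)
print(force(),manip.current_time())
snap("w1")
for n in("base_open","base_full_1"): print(n,[(np.round(r["at"],3).tolist(),round(r["confidence"],2)) for r in manip.look_for("wrist",n)])
manip.move_ptp([.45,.153,.19],down(.1));manip.dwell(.2)
snap("w2")
for n in("relay",): print(n,[(np.round(r["at"],3).tolist(),round(r["confidence"],2)) for r in manip.look_for("wrist",n)])
print(manip.current_time())
a=cv2.imread('pics/w1.png');b=cv2.imread('pics/w2.png');cv2.imwrite('pics/w1b.png',a)
E
```

```text
[ 0.02579107  0.05398034 -0.16394506] 2.825
base_open [([0.56, -0.295, 0.027], 0.9)]
base_full_1 [([0.548, -0.235, 0.033], 0.78), ([0.541, -0.183, 0.036], 0.74)]
relay [([0.455, 0.162, 0.062], 0.6)]
4.9667
```

View pics/w1.png

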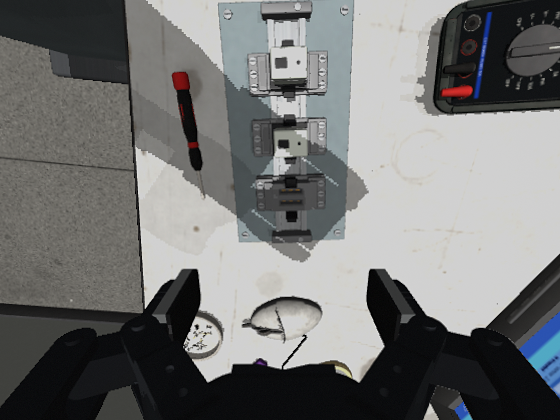

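View pics/w2.png

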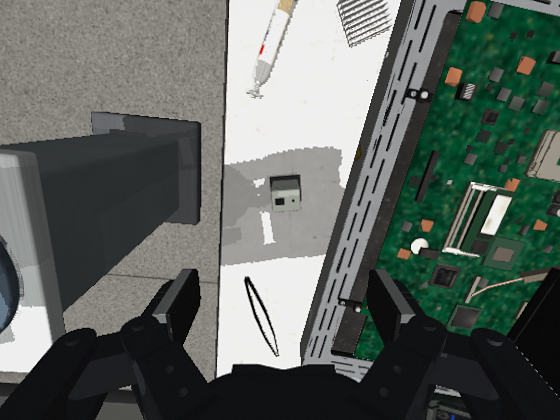

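```bash
python3 - <<'E'
from h import *
def load(t):
    z=dict(np.load(f'pics/{t}.npz'));return z['p'],z['d'],z
p,d,c=load('w2');W=cloud(d,c)
m=(np.abs(W[...,0]-.455)<.04)&(np.abs(W[...,1]-.155)<.04)
zz=W[m][:,2];print("relay z hist",np.histogram(zz,np.arange(-.01,.08,.005)))
for zr in((.055,.07),):
    q=W[m&(W[...,2]>zr[0])&(W[...,2]<zr[1])];print(len(q),q.mean(0),np.median(q[:,2]),cv2.minAreaRect((q[:,:2]*1e3).astype(np.float32)))
p,d,c=load('w1');W=cloud(d,c)
for (x,y) in((.55,-.236),(.541,-.176)):
    m=(np.abs(W[...,0]-x)<.03)&(np.abs(W[...,1]-y)<.03)&(W[...,2]>.075)
    q=W[m];print("full",len(q),q.mean(0),np.median(q[:,2]),cv2.minAreaRect((q[:,:2]*1e3).astype(np.float32)))
m=(np.abs(W[...,0]-.557)<.06)&(np.abs(W[...,1]+.296)<.028)
print(np.histogram(W[m][:,2],np.arange(-.01,.08,.004)))
for lo,hi in((.022,.03),(.03,.0375),(.0375,.044),(.044,.055)):
    q=W[m&(W[...,2]>lo)&(W[...,2]<hi)]
    if len(q)>5: print(lo,len(q),q.mean(0),cv2.minAreaRect((q[:,:2]*1e3).astype(np.float32)))
# panel
m=(np.abs(W[...,0]-.547)<.12)&(np.abs(W[...,1]+.235)<.17)&(W[...,2]<.008)&(W[...,2]>.002)
q=W[m];print("panel",len(q),np.median(q[:,2]))
h=p[150:240,220:360];cv2.imwrite('pics/base_crop.png',cv2.resize(cv2.convertScaleAbs(h[:,:,::-1],alpha=2),None,fx=5,fy=5,interpolation=cv2.INTER_CUBIC))
E
```

```text
relay z hist (array([   0, 2868,  656,    0,   87,  127,   26,   25,   25,   32,   33,
         31,   35,  206,  439,    0,    0]), array([-0.01 , -0.005,  0.   ,  0.005,  0.01 ,  0.015,  0.02 ,  0.025,
        0.03 ,  0.035,  0.04 ,  0.045,  0.05 ,  0.055,  0.06 ,  0.065,
        0.07 ,  0.075]))
645 [0.45158019 0.15614969 0.06030987] 0.06039213741415409 ((451.695068359375, 155.2083740234375), (27.97942543029785, 22.351171493530273), 10.266947746276855)
full 929 [ 0.5490004  -0.23895139  0.08535957] 0.08551289616262096 ((548.954345703125, -239.35263061523438), (27.514972686767578, 22.33546257019043), 7.074621200561523)
full 1207 [ 0.54153352 -0.18098465  0.08541665] 0.0856733812250894 ((541.4880981445312, -180.56396484375), (27.80573081970215, 22.0244197845459), 6.43068790435791)
(array([   0,    0,   60, 2256,   57,  172,  174,   82,  655,  429,  178,
        773,    1,   16,  121,  102,    3,    0,    0,    0,    0,    0]), array([-0.01 , -0.006, -0.002,  0.002,  0.006,  0.01 ,  0.014,  0.018,
        0.022,  0.026,  0.03 ,  0.034,  0.038,  0.042,  0.046,  0.05 ,
        0.054,  0.058,  0.062,  0.066,  0.07 ,  0.074,  0.078]))
0.022 1084 [ 0.5567723  -0.29688999  0.02595459] ((557.0664672851562, -298.45465087890625), (75.18892669677734, 36.21445083618164), 7.417494297027588)
0.03 949 [ 0.55696762 -0.29897434  0.03466983] ((557.4730224609375, -297.5706481933594), (54.25075149536133, 33.79866027832031), 4.581553936004639)
0.044 241 [ 0.55688562 -0.29885557  0.04996604] ((556.947509765625, -298.739501953125), (11.86798095703125, 45.905147552490234), 7.193924903869629)
panel 17061 0.0036152557999240414
```

View pics/base_crop.png

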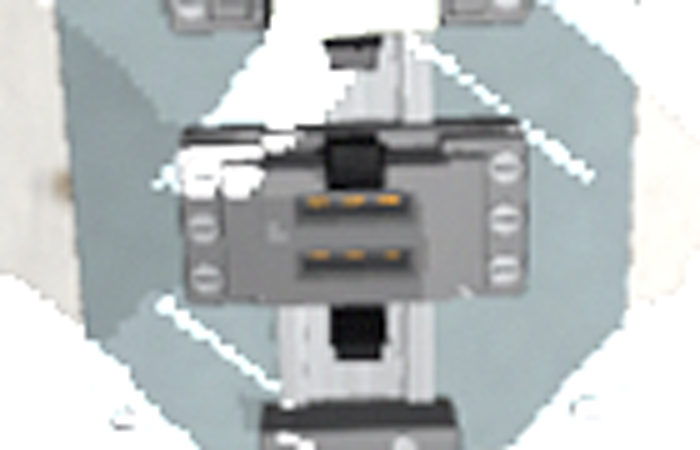

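```bash
python3 - <<'E'
from h import *
r=np.array([.4517,.1554]);R=down(np.radians(10.27))
manip.set_gripper(.6,60)
manip.move_ptp([*r,.10],R)
manip.move_l([*r,.0255],max_speed=.1)
manip.set_gripper(0.0,60)
print(manip.current_grip_width(),manip.current_grip_force(),manip.current_ee_pos())
manip.move_l([*r,.19],max_speed=.2);manip.dwell(.2)
p,d,c=snap("w3");W=cloud(d,c);P=np.array(manip.current_ee_pos());T=np.array(manip.current_tcp_rot())
L=(W-P)@T  # in tool frame
m=(np.abs(L[...,0])<.02)&(np.abs(L[...,1])<.02)&(np.abs(L[...,2]+.036)<.005)
q=L[m];print(len(q),np.median(q[:,2]),cv2.minAreaRect((q[:,:2]*1e3).astype(np.float32)))
print("force",force(),manip.current_time())
cv2.imwrite('pics/w3c.png',cv2.resize(p[150:,130:430,::-1],None,fx=2,fy=2))
E
```

```text
0.3178479446525185 58.535208106040955 [0.4519679  0.15550211 0.02617718]
3619 -0.03437178267744887 ((-0.24267005920410156, 0.1046905517578125), (39.8841438293457, 24.260557174682617), 89.43144226074219)
force [-0.01905382  0.03671589 -1.10244556] 8.375
```

View pics/w3c.png

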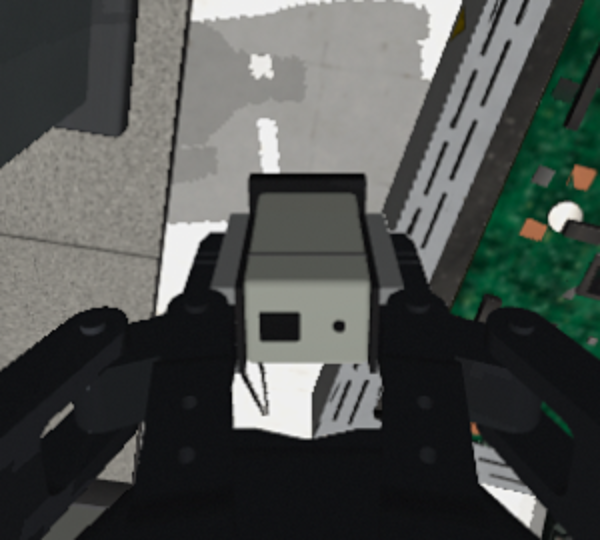

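```bash
python3 - <<'E'
from h import *
z=dict(np.load('pics/w3.npz'));W=cloud(z['d'],z);P=np.array([.4517,.1554,.19]);T=down(np.radians(10.27))
P=-z['R'].T@z['t']-T@np.array([0.08137853,0.00020792,-0.14216794])
print(P)
L=(W-P)@T
p=z['p'].astype(int)
m=(np.abs(L[...,0])<.02)&(np.abs(L[...,1])<.02)&(np.abs(L[...,2]+.0347)<.002)&(p.sum(-1)>330)
n,lab,st,ce=cv2.connectedComponentsWithStats(m.astype(np.uint8));k=1+st[1:,4].argmax();print(st[k])
q=L[lab==k];print(len(q),np.median(q[:,2]),q.mean(0),cv2.minAreaRect((q[:,:2]*1e3).astype(np.float32)),q.min(0),q.max(0),np.percentile(q,[1,99],axis=0))
E
```

```text
[0.45022552 0.15585575 0.1891044 ]
[ 253  290   62   45 2189]
2189 -0.034335424661179226 [-0.0005669   0.00080919 -0.03432943] ((-1.376847267150879, 0.03491020202636719), (27.15897560119629, 22.258560180664062), 89.51241302490234) [-0.01260784 -0.01345568 -0.03627836] [ 0.00974869  0.01361399 -0.03270015] [[-0.01210398 -0.01310382 -0.03570196]
 [ 0.00919538  0.01331738 -0.03301106]]
```

```bash
python3 - <<'E'
from h import *
R=down(np.radians(7.2))
manip.move_l([.5581,-.2978,.19],R,max_speed=.3);manip.dwell(.3)
print(manip.current_ee_pos(),manip.current_ee_pos())
p,d,c=snap("w4");W=cloud(d,c)
def rect(m,n):
    n_,lab,st,ce=cv2.connectedComponentsWithStats(m.astype(np.uint8));k=1+st[1:,4].argmax();q=W[lab==k];print(n,len(q),np.median(q[:,2]),cv2.minAreaRect((q[:,:2]*1e3).astype(np.float32)))
near=lambda x,y,r:(np.abs(W[...,0]-x)<r)&(np.abs(W[...,1]-y)<r)
rect(near(.557,-.298,.02)&(np.abs(W[...,2]-.2247)<.003)&(p.astype(int).sum(-1)>200),"relay")
rect(near(.549,-.239,.028)&(W[...,2]>.075)&(W[...,2]<.09),"full1")
rect(near(.5415,-.1806,.028)&(W[...,2]>.075)&(W[...,2]<.09),"full2")
m=near(.557,-.298,.05)
for lo,hi in((.022,.03),(.03,.0375),(.044,.055)):
    q=W[m&(np.abs(W[...,1]+.298)<.03)&(W[...,2]>lo)&(W[...,2]<hi)];print(lo,len(q),cv2.minAreaRect((q[:,:2]*1e3).astype(np.float32)) if len(q)>3 else '')
print("force",force(20),manip.current_time())
E
```

```text
[ 0.55815994 -0.29742127  0.19012774] [ 0.55815994 -0.29742127  0.19012774]
relay 2409 0.22435622654519494 ((557.3177490234375, -298.29595947265625), (27.201765060424805, 23.19747543334961), 7.3040642738342285)
full1 942 0.08543756235898448 ((549.265869140625, -239.27337646484375), (27.937076568603516, 21.671493530273438), 7.287795066833496)
full2 1223 0.08562104047949148 ((541.3981323242188, -180.50942993164062), (27.884889602661133, 22.075035095214844), 7.146222114562988)
0.022 1050 ((556.9666137695312, -298.38397216796875), (75.23389434814453, 36.30547332763672), 7.292679309844971)
0.03 995 ((556.6621704101562, -297.2115478515625), (54.841426849365234, 33.34156036376953), 6.857834815979004)
0.044 228 ((556.7357788085938, -298.4056701660156), (11.303650856018066, 45.51137924194336), 6.9253034591674805)
force [-0.14890938 -0.05658815 -0.66870799] 10.5917
```

View pics/w4.png

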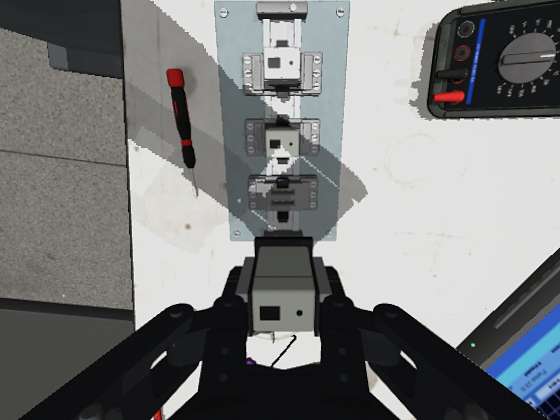

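```bash
cat >> h.py <<'E'
def line(z,F,extra=''): print(f"{manip.current_time():.2f} cmd {z*1e3:.2f} ee {np.round(np.array(manip.current_ee_pos())*1e3,2)} F {np.round(F,2)} {extra}")
E
python3 - <<'E'
from h import *
x,y=.55765,-.2980
manip.move_l([x,y,.19],max_speed=.05)
manip.move_l([x,y,.066],max_speed=.12);manip.dwell(.1)
f0=force(10);line(.066,f0)
z=.066
while z>.0572:
    z-=.001 if z>.0635 else .0005
    manip.move_l([x,y,z],max_speed=.02);manip.dwell(.03);F=force(3)-f0;line(z,F)
    if np.linalg.norm(F)>8: break
E
```

```text
12.21 cmd 66.00 ee [ 557.92 -298.12   66.63] F [ 0.13 -0.29 -0.6 ] 
12.52 cmd 65.00 ee [ 557.79 -298.06   65.17] F [ 0.66 -0.41  2.06] 
12.82 cmd 64.00 ee [ 557.73 -298.04   64.04] F [0.18 0.46 2.15] 
13.13 cmd 63.00 ee [ 557.72 -298.03   63.02] F [ 0.71 -0.17  2.6 ] 
13.44 cmd 62.50 ee [ 557.73 -298.02   62.57] F [ 0.63 -0.37  4.26] 
13.75 cmd 62.00 ee [ 557.73 -298.01   62.09] F [0.67 0.07 5.24] 
14.06 cmd 61.50 ee [ 557.71 -298.04   61.57] F [0.6  0.33 5.12] 
14.37 cmd 61.00 ee [ 557.76 -298.07   61.13] F [ 0.57 -0.63  5.26] 
14.68 cmd 60.50 ee [ 557.41 -297.93   60.18] F [-0.3  -0.75  2.08] 
14.98 cmd 60.00 ee [ 557.52 -297.95   59.82] F [-0.03 -0.82  1.88] 
15.29 cmd 59.50 ee [ 557.6  -297.97   59.48] F [ 0.28 -0.74  2.54] 
15.60 cmd 59.00 ee [ 557.7  -298.01   59.  ] F [ 0.4  -0.35  3.18] 
15.91 cmd 58.50 ee [ 557.71 -298.     58.48] F [ 0.28 -0.54  2.51] 
16.22 cmd 58.00 ee [ 557.64 -298.     57.96] F [ 1.07 -0.31  2.29] 
16.52 cmd 57.50 ee [ 557.65 -297.96   57.46] F [ 0.86 -0.43  2.52] 
16.83 cmd 57.00 ee [ 557.63 -297.99   56.96] F [ 0.56 -0.83  2.12]
```

```bash
python3 - <<'E'
from h import *
x,y=.55765,-.2980
f0=np.array([.13,-.29,-.6]);z=.057
while z>.0485:
    z-=.0005
    manip.move_l([x,y,z],max_speed=.02);manip.dwell(.02);F=force(3)-f0;line(z,F)
    if np.linalg.norm(F)>20: break
E
```

```text
17.12 cmd 56.50 ee [ 557.63 -298.01   56.47] F [ 0.14 -0.1   2.54] 
17.42 cmd 56.00 ee [ 557.64 -297.97   55.96] F [ 0.47 -0.48  2.05] 
17.71 cmd 55.50 ee [ 557.64 -297.98   55.47] F [ 0.71 -0.56  1.96] 
18.00 cmd 55.00 ee [ 557.65 -298.01   54.95] F [ 0.48 -1.1   2.03] 
18.29 cmd 54.50 ee [ 557.33 -297.76   54.11] F [-0.01  0.14  0.04] 
18.58 cmd 54.00 ee [ 557.57 -297.94   53.9 ] F [ 0.01  0.1  -0.62] 
18.88 cmd 53.50 ee [ 557.63 -298.     53.49] F [-0.47  0.59 -0.08] 
19.17 cmd 53.00 ee [ 557.64 -298.03   52.98] F [-0.26  0.3  -0.32] 
19.46 cmd 52.50 ee [ 557.63 -297.98   52.45] F [-0.5   0.22  0.44] 
19.75 cmd 52.00 ee [ 557.64 -297.96   51.97] F [0.13 0.19 0.06] 
20.04 cmd 51.50 ee [ 557.66 -298.01   51.52] F [0.08 0.36 0.17] 
20.33 cmd 51.00 ee [ 557.73 -298.04   51.26] F [-1.24  1.11  4.65] 
20.62 cmd 50.50 ee [ 557.73 -298.06   51.24] F [-2.97  2.33  9.72] 
20.92 cmd 50.00 ee [ 557.74 -298.05   51.21] F [-5.32  3.41 14.95] 
21.21 cmd 49.50 ee [ 557.79 -298.07   51.23] F [-6.68  4.67 20.05]
```

```bash
python3 - <<'E'
from h import *
x,y=.55765,-.2980
f0=np.array([.13,-.29,-.6]);z=.0495
for z in (.0515,.0525,.0532):
    manip.move_l([x,y,z],max_speed=.02);manip.dwell(.03);line(z,force(4)-f0)
while z<.0565:
    z+=.00025
    manip.move_l([x,y,z],max_speed=.01);manip.dwell(.03);F=force(4)-f0;line(z,F)
    if F[2]<-11: break
    if F[2]<-9.5: z+=-.00015
if F[2]<-10:
    for i in range(14):
        manip.dwell(.05);F=force(5)-f0
        if i%3==0: line(z,F,'hold')
        if not 9.8<-F[2]<14.5:
            z+=(12+F[2])/1e4*.8;manip.move_l([x,y,z],max_speed=.01);line(z,F,'adj')
E
```

```text
21.52 cmd 51.50 ee [ 557.65 -297.97   51.26] F [-0.75  0.82  2.79] 
21.84 cmd 52.50 ee [ 557.57 -297.95   52.29] F [ 0.15  0.11 -0.51] 
22.16 cmd 53.20 ee [ 557.65 -298.01   53.19] F [-0.37  0.2   0.22] 
22.48 cmd 53.45 ee [ 557.67 -298.     53.44] F [-0.14  0.31 -0.36] 
22.79 cmd 53.70 ee [ 557.64 -297.99   53.72] F [0.4  0.03 0.04] 
23.11 cmd 53.95 ee [ 557.68 -297.99   53.98] F [-0.31  0.52  0.09] 
23.43 cmd 54.20 ee [ 557.65 -297.99   54.2 ] F [-0.57  0.45 -0.26] 
23.74 cmd 54.45 ee [ 557.57 -297.96   54.26] F [ 0.57 -0.13 -3.85] 
24.06 cmd 54.70 ee [ 557.51 -297.9    54.32] F [ 1.73 -0.8  -8.87] 
24.38 cmd 54.95 ee [ 557.43 -297.85   54.41] F [  2.43  -0.93 -15.43] 
24.47 cmd 54.95 ee [ 557.42 -297.83   54.46] F [  3.73  -1.   -16.23] hold
24.72 cmd 54.61 ee [ 557.47 -297.86   54.41] F [  3.73  -1.   -16.23] adj
25.06 cmd 54.35 ee [ 557.55 -297.96   54.4 ] F [  2.21  -0.56 -15.26] adj
25.24 cmd 54.35 ee [ 557.55 -297.95   54.37] F [  1.01  -0.02 -13.16] hold
25.52 cmd 54.35 ee [ 557.62 -297.98   54.4 ] F [  0.51   0.02 -12.24] hold
25.79 cmd 54.35 ee [ 557.6  -297.99   54.38] F [ -0.45   0.51 -11.5 ] hold
26.07 cmd 54.35 ee [ 557.64 -297.98   54.38] F [  0.03   0.02 -11.55] hold
```

```bash
python3 - <<'E'
from h import *
x,y=.55765,-.2980
f0=np.array([.13,-.29,-.6])
for i in range(5): line(.05435,force(20)-f0,'hold')
manip.move_l([x,y,.0515],max_speed=.01);manip.dwell(.1);line(.0515,force(4)-f0)
manip.set_gripper(.6)
manip.move_l([x,y,.12],max_speed=.08)
manip.move_l([x,y,.19],max_speed=.2);manip.dwell(.3)
p,d,c=snap("w5");W=cloud(d,c)
m=(np.abs(W[...,0]-.557)<.03)&(np.abs(W[...,1]+.2985)<.025)&(W[...,2]>.07)&(W[...,2]<.1)
q=W[m];print(len(q),np.median(q[:,2]),cv2.minAreaRect((q[:,:2]*1e3).astype(np.float32)),manip.current_time())
cv2.imwrite('pics/w5c.png',cv2.resize(p[:260,180:400,::-1],None,fx=2.2,fy=2.2))
E
```

```text
26.32 cmd 54.35 ee [ 557.64 -297.98   54.36] F [ -0.42   0.27 -11.07] hold
26.49 cmd 54.35 ee [ 557.62 -297.98   54.33] F [ -0.65   0.5  -10.85] hold
26.66 cmd 54.35 ee [ 557.66 -297.97   54.37] F [ -0.48   0.35 -10.78] hold
26.82 cmd 54.35 ee [ 557.64 -298.02   54.37] F [ -0.59   0.2  -10.94] hold
26.99 cmd 54.35 ee [ 557.64 -298.02   54.36] F [ -0.5    0.43 -10.76] hold
27.56 cmd 51.50 ee [ 557.95 -298.12   51.83] F [-0.04 -0.06 -0.01] 
835 0.08528288665136452 ((557.0087890625, -297.96710205078125), (27.389204025268555, 21.59348487854004), 7.088281631469727) 29.775
```

View pics/w5c.png

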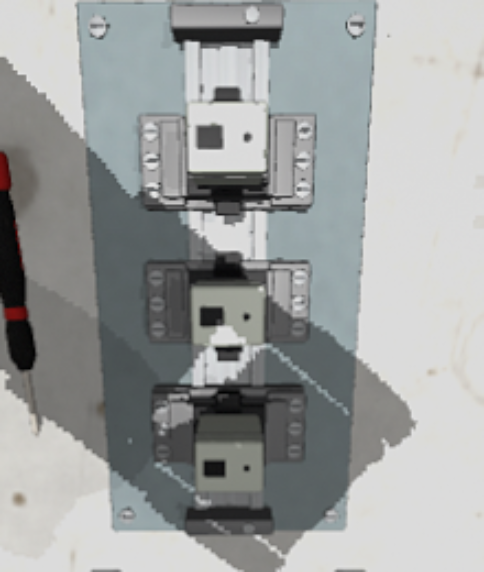

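The picture shows the relay upright in its base (crop pixel 230,455). Its top is at 85.3 mm, level with the neighbours' 85.5 mm, and everything around it is undisturbed.

```bash
python3 -c "
from bench import manip
print(manip.sign_off())"
```

```text
the job is handed in; nothing more can be done
None
```

The relay is home and released, pressed with about 22 N and then tugged at about 11–12 N for over a second (brief peak near 16.7 N); the latches weren't measured, but it held under the tug, and I handed the job in without seeing the verdict.

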